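Weigh and sort three look-alike hubs

TASK

Three look-alike hubs stand on the bench: one is solid, one is filled and one is hollow, and only their weight tells them apart, so lift each one to feel its weight. Stand the hollow one upright in the low red tray and the filled one upright in the low blue tray; put the solid one upright into the bore of the grey fixture and push it down, against the stiff platform inside, until it bears firmly on the hidden rubber-tipped stop, never pushing harder than 25 N, then let go. Leave the tape measure and the pliers where they are.

Things in the scene. Friction and masses are not known exactly. Their poses are not given: they have to be found in the camera images.
- hub_1_centre (a point): One of three aluminium hubs that look alike: upright cylinder, 38 mm diameter, 68 mm tall, grooves near the foot, black plug on top. Point: its centre, 34 mm above its underside; z its axis. Hollow weighs 0.15 kg, filled 0.37 to 0.43, solid 0.70 to 0.80; which is which changes each run. Grip firmly and high, about 52 mm above its underside, to clear the fixture and tray rims.
- hub_2_centre (a point): One of three aluminium hubs that look alike: upright cylinder, 38 mm diameter, 68 mm tall, grooves near the foot, black plug on top. Point: its centre, 34 mm above its underside; z its axis. Hollow weighs 0.15 kg, filled 0.37 to 0.43, solid 0.70 to 0.80; which is which changes each run. Grip firmly and high, about 52 mm above its underside, to clear the fixture and tray rims.
- hub_3_centre (a point): One of three aluminium hubs that look alike: upright cylinder, 38 mm diameter, 68 mm tall, grooves near the foot, black plug on top. Point: its centre, 34 mm above its underside; z its axis. Hollow weighs 0.15 kg, filled 0.37 to 0.43, solid 0.70 to 0.80; which is which changes each run. Grip firmly and high, about 52 mm above its underside, to clear the fixture and tray rims.
- tray_red: Red plastic tray, 110 x 110 mm outside, 28 mm tall, walls and floor 4 mm, dark mat on its floor, fixed to the bench; origin at the middle of its underside, on the bench, x and y along its sides. Its place changes from run to run.
- tray_blue: Blue plastic tray, 110 x 110 mm outside, 28 mm tall, walls and floor 4 mm, dark mat on its floor, fixed to the bench; origin at the middle of its underside, on the bench, x and y along its sides. Its place changes from run to run.
- fixture: Seating fixture fixed to the bench: dark base plate 104 x 104 x 10 mm, on it a grey block 90 x 90 mm whose top is 46 mm above the bench, with an upright round bore of 42 mm (3 mm chamfer) in the middle and an orange ring platform in the bore. Origin at the middle of its underside. Its place (it swaps with the trays) and yaw change each run.
- bore_mouth (a point): Centre of the bore's mouth, 46 mm above the bench; z up. Platform: its top starts 6 to 8 mm down, sinks under about 10 N, stays where left. In its middle a 17 mm rubber-tipped stop pin at an unknown height, 10 to 28 mm below the mouth; the tip yields 1 mm per 12 N. A hub bears firmly from 15 N total push (weight included), about 20 is good, over 25 N too much; it then stands 39 to 58 mm out.
- tape: Tape measure, yellow and black, 67 x 85 x 40 mm, origin under its middle; a bystander.
- pliers: Pliers with red handles, 177 x 48 x 13 mm, origin under their middle; bystanders.

How it is judged:
On the way:
1. a hub stands in the fixture's bore and is pressed on the stop: the force between hub and fixture is above 15 N for 0.2 s (the platform alone resists with 10 N) (((horizontal distance between hub_1_centre and bore_mouth below 0.004 m and angle between hub_1_centre's own z axis and vertical below 0.1 rad and contact force between hub_1 and fixture above 15 N) or (horizontal distance between hub_2_centre and bore_mouth below 0.004 m and angle between hub_2_centre's own z axis and vertical below 0.1 rad and contact force between hub_2 and fixture above 15 N) or (horizontal distance between hub_3_centre and bore_mouth below 0.004 m and angle between hub_3_centre's own z axis and vertical below 0.1 rad and contact force between hub_3 and fixture above 15 N))), for 0.2 s.
At the end, for the whole second after the job is handed in: Hollow hub upright in the red tray (its weight there 0.8 to 2.4 N), filled hub upright in the blue tray (2.9 to 5.2 N), each within 36 mm of the tray's middle along both sides; solid hub upright in the bore (within 4 mm), its centre under 71.5 mm above the bench; all released and at rest (((horizontal distance between hub_1_centre and bore_mouth below 0.004 m and angle between hub_1_centre's own z axis and vertical below 0.1 rad and z of hub_1_centre in the frame of fixture below 0.0715 m) or (horizontal distance between hub_2_centre and bore_mouth below 0.004 m and angle between hub_2_centre's own z axis and vertical below 0.1 rad and z of hub_2_centre in the frame of fixture below 0.0715 m) or (horizontal distance between hub_3_centre and bore_mouth below 0.004 m and angle between hub_3_centre's own z axis and vertical below 0.1 rad and z of hub_3_centre in the frame of fixture below 0.0715 m)) and ((x of hub_1_centre in the frame of tray_red between -0.036 and 0.036 m and y of hub_1_centre in the frame of tray_red between -0.036 and 0.036 m and height (world z) of hub_1_centre below 0.045 m and angle between hub_1_centre's own z axis and vertical below 0.15 rad and contact force between hub_1 and tray_red between 0.8 and 2.4 N) or (x of hub_2_centre in the frame of tray_red between -0.036 and 0.036 m and y of hub_2_centre in the frame of tray_red between -0.036 and 0.036 m and height (world z) of hub_2_centre below 0.045 m and angle between hub_2_centre's own z axis and vertical below 0.15 rad and contact force between hub_2 and tray_red between 0.8 and 2.4 N) or (x of hub_3_centre in the frame of tray_red between -0.036 and 0.036 m and y of hub_3_centre in the frame of tray_red between -0.036 and 0.036 m and height (world z) of hub_3_centre below 0.045 m and angle between hub_3_centre's own z axis and vertical below 0.15 rad and contact force between hub_3 and tray_red between 0.8 and 2.4 N)) and ((x of hub_1_centre in the frame of tray_blue between -0.036 and 0.036 m and y of hub_1_centre in the frame of tray_blue between -0.036 and 0.036 m and height (world z) of hub_1_centre below 0.045 m and angle between hub_1_centre's own z axis and vertical below 0.15 rad and contact force between hub_1 and tray_blue between 2.9 and 5.2 N) or (x of hub_2_centre in the frame of tray_blue between -0.036 and 0.036 m and y of hub_2_centre in the frame of tray_blue between -0.036 and 0.036 m and height (world z) of hub_2_centre below 0.045 m and angle between hub_2_centre's own z axis and vertical below 0.15 rad and contact force between hub_2 and tray_blue between 2.9 and 5.2 N) or (x of hub_3_centre in the frame of tray_blue between -0.036 and 0.036 m and y of hub_3_centre in the frame of tray_blue between -0.036 and 0.036 m and height (world z) of hub_3_centre below 0.045 m and angle between hub_3_centre's own z axis and vertical below 0.15 rad and contact force between hub_3 and tray_blue between 2.9 and 5.2 N)) and linear speed of each of hub_1, hub_2, hub_3 below 0.01 m/s); the robot touches nothing.
It fails at once if a hub and the fixture press on each other with more than 25 N (contact force between any of hub_1, hub_2, hub_3 and fixture above 25 N).
It fails at once if the tape measure or the pliers are moved by more than 30 mm (distance of any of tape, pliers from where it was at the start of the episode above 0.03 m).
It also fails if it takes over 72 s, if anything falls off the work surface, if the arm or the gripper's body presses on something with over 40 N, if the wrist force passes 120 N, or if a joint passes its speed limit or range.

ROBOT

A 6-joint arm with a two-finger parallel gripper is mounted at the origin on a cart in front of the work surface, level with it; the furniture and walls round the work are solid. World frame = base frame: x ahead of the robot, y to its left, z up, the work surface at z = 0. Lengths are in m, angles in rad, forces in N, time in s.
With the tool pointing down it reaches from about 0.3 to 0.775 m from the base axis. Payload 14.6 kg.
Tool frame: the origin (TCP) lies at the very end of the fingers, on their centre line; the grasp point (between the pads) lies 19 mm behind it; z points along the fingers, y is the line along which they close (so a half turn about z gives the same grasp; the last joint's range is limited). The gripper opens to 94 mm and grips with 3 to 60 N. Pads are 16 mm wide; open, the fingers measure 119 mm over their backs; the gripper's body (75 mm by 177 mm) begins 78 mm behind the grasp point.
Start: joints at [1.181, 0.3, 1.521, -0, 1.321, -0.067], TCP at [0.174, 0.522, 0.168] pointing down, gripper open.
Joint ranges: [-3.03, 3.03], [-0.79, 2.21], [0.23, 2.52], [-1.04, 4.18], [0, 3.07], [-2.55, 2.55]. Speed limits (rad/s): [2.22, 2.22, 2.57, 3.14, 3.14, 3.14].

INTERFACE

Orientations are given as [roll, pitch, yaw] about the fixed x, y, z axes, in that order (R = Rz(yaw) Ry(pitch) Rx(roll)).
In Python, from station import ctrl gives the robot as it stands.
- The arm moves only by the shell command python3 -m pendant 'ROWS' [OPENING] [FORCE]. ROWS is JSON, a list of rows, each a list of 2 entries, a list of its own where there are three numbers: the shift along the world's x, y, z in cm, then the turn about the world's z in rad. A call has 1 to 20 rows; each row shifts and turns the commanded pose from where the row before left it; what a row does not reach is not made up. A row lasts 1/12 s, in which the tool goes at most 41.7 mm and 7.16 degrees, less where a joint would pass 70% of its speed; a pose out of reach is approached as far as the arm can. A call is refused whole if a number of a shift passes 4.17 or a number of a turn 0.125, either way. A call with a gripper value outside its range is refused whole. OPENING is the opening, from 0 (shut) to 1 (fully open), set as the call begins (- or left out, the last holds). The fingers move at their own pace and stop on an object; FORCE is the grip in N (left out, the last holds). Time passes only in rows, so rows that do not move let the fingers close. It gives the time, the measured TCP pose, the force, the opening and the grip force at its end, in the units of the state.
- ctrl.get_obs(): the state, without advancing time (a new reading comes with each control period).
- ctrl.camera(name): name is "scene" or "top" or "wrist"; returns a dict with "color" (420x560x3 uint8, red, green, blue), "intrinsics" (3x3 intrinsics, pixels), "k1" (the pictures are not rectified: a ray, as slopes to the right and down, at radius r is drawn at 1 + k1 r^2 times it, then the intrinsics apply), "camera_from_world" (4x4, takes a point from world to camera coordinates). Camera axes: x right, y down, z forward; pixel columns grow to the right and rows downward; lengths in m; the calibration is good to about 2 mm. A picture is of the moment at which its call begins. There is no depth.
- ctrl.hand_in(): hands the job in; it is judged then, once.
The state is a dict: "time_s": time; "qpos": joint angles; "joint_vel": joint speeds; "tau": joint torques, N m; "ee_pos": TCP position; "eef_rot": TCP orientation; "force": force on the tool from outside, world axes, zero at the start; "moment": the same for the moment, N m; "grip_width": finger opening in m; "grip_force": force on a finger pad.
Only numpy, scipy, OpenCV 4.12 (cv2) and the standard library are available. Lean on these libraries where they do the work, as an engineer would, in place of code of your own. Each camera call takes 0.05 s, during which the arm holds its last target. There are 200 camera calls.

## Working session

There is one attempt and no reset: what is moved stays moved. The work goes in short steps, Python scripts to look and compute and a shell command to move; the robot and the scene stay as the last step left them, time stands still between calls to the robot, and variables do not carry over. Pictures are saved under pics/ and viewed, at most 10 in all, crops included, and the job is handed in when it is done.

```bash
mkdir -p pics; ls; python3 - <<'E'
from station import ctrl
import cv2,numpy as np
o=ctrl.get_obs();print({k:np.round(v,3).tolist() for k,v in o.items()})
for n in("top","scene"):
    c=ctrl.camera(n);cv2.imwrite(f"pics/{n}0.png",c["color"][:,:,::-1]);print(n,c["intrinsics"].tolist(),c["k1"],np.round(c["camera_from_world"],4).tolist())
E
```

```text
pics
{'time_s': 0.0, 'qpos': [1.181, 0.3, 1.522, 0.0, 1.321, -0.067], 'joint_vel': [0.0, -0.0, 0.0, -0.001, -0.0, -0.0], 'tau': [-0.002, -53.18, -35.274, 0.071, 0.024, 0.0], 'ee_pos': [0.174, 0.521, 0.167], 'eef_rot': [-3.14, -0.0, 2.819], 'force': [-0.227, -0.319, -0.007], 'moment': [0.035, -0.077, 0.024], 'grip_force': 0.0, 'grip_width': 0.094}
top [[429.87616357999514, 0.0, 284.67642699478165], [0.0, 429.87616357999514, 194.63367927312444], [0.0, 0.0, 1.0]] -0.13431119065728653 [[0.0201, -0.9998, -0.0082, 0.1801], [-0.9939, -0.0191, -0.1089, 0.552], [0.1087, 0.0103, -0.994, 1.113], [0.0, 0.0, 0.0, 1.0]]
scene [[422.84188270751514, 0.0, 285.99622311521523], [0.0, 422.84188270751514, 212.56948095164887], [0.0, 0.0, 1.0]] -0.10276064463390874 [[0.7607, -0.6488, -0.0173, -0.2844], [-0.4942, -0.5618, -0.6634, 0.416], [0.4207, 0.5133, -0.748, 0.5832], [0.0, 0.0, 0.0, 1.0]]
```

View pics/top0.png

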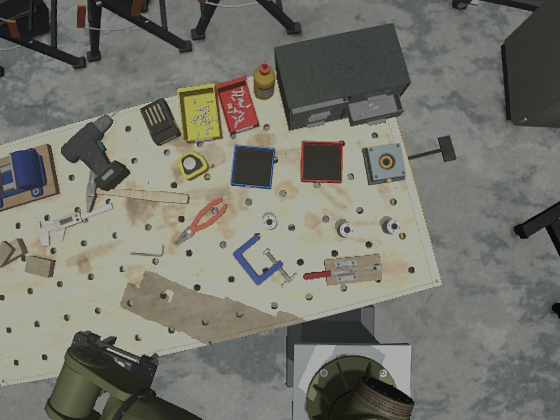

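View pics/scene0.png

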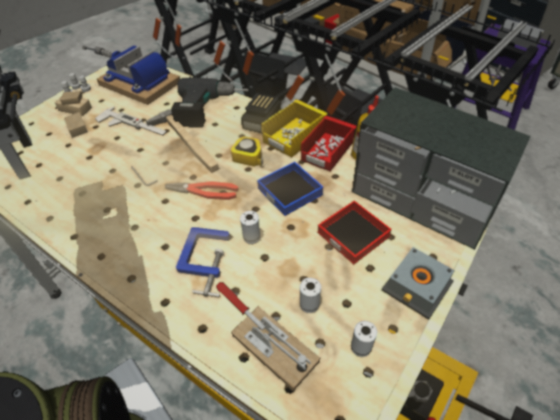

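The top view shows hubs near (269,221), (346,229) and (391,226), the blue tray at (253,167), the red tray at (322,161) and the fixture at (386,161). The scene view shows the hubs near (250,225), (310,293) and (364,336), and the bore at (421,275). Next I'll triangulate them.

```bash
cat > h.py <<'E'
import cv2,numpy as np
from station import ctrl
def cam(n,f=None):
    c=ctrl.camera(n); c["img"]=np.ascontiguousarray(c["color"][:,:,::-1])
    if f: cv2.imwrite("pics/"+f,c["img"])
    return c
def ray(c,p):
    K=c["intrinsics"]; d=np.array([(p[0]-K[0][2])/K[0][0],(p[1]-K[1][2])/K[1][1]])
    s=d.copy()
    for _ in range(20): s=d/(1+c["k1"]*(s@s))
    T=np.array(c["camera_from_world"]);R=T[:3,:3];o=-R.T@T[:3,3]
    v=R.T@np.r_[s,1];return o,v/np.linalg.norm(v)
def proj(c,P):
    T=np.array(c["camera_from_world"]);q=T[:3,:3]@np.array(P)+T[:3,3];s=q[:2]/q[2];s=s*(1+c["k1"]*(s@s))
    K=c["intrinsics"];return np.array([K[0][0]*s[0]+K[0][2],K[1][1]*s[1]+K[1][2]])
def plane(c,p,z):
    o,v=ray(c,p);return o+v*(z-o[2])/v[2]
def tri(c1,p1,c2,p2):
    o1,v1=ray(c1,p1);o2,v2=ray(c2,p2)
    t=np.linalg.lstsq(np.c_[v1,-v2],o2-o1,rcond=None)[0];a=o1+t[0]*v1;b=o2+t[1]*v2
    return (a+b)/2,np.linalg.norm(a-b)
def blob(m,near,r=40):
    n,l,s,c=cv2.connectedComponentsWithStats(m.astype(np.uint8))
    k=[i for i in range(1,n) if s[i,4]>=6 and np.hypot(*(c[i]-near))<r]
    if not k:return None
    i=min(k,key=lambda i:np.hypot(*(c[i]-near)));return c[i],s[i].tolist()
E
python3 - <<'E'
from h import *
t=cam("top");s=cam("scene")
guess={"h1":((269,221),(250,216)),"h2":((346,229),(310,284)),"h3":((391,226),(364,327)),"bore":((386,161),(421,275)),"blue":((253,167),(290,188)),"red":((322,161),(354,232))}
for k,(a,b) in guess.items():
    out=[]
    for c,g in((t,a),(s,b)):
        im=c["img"].astype(int);hsv=cv2.cvtColor(c["img"],cv2.COLOR_BGR2HSV)
        H,S,V=[hsv[...,i].astype(int) for i in range(3)]
        if k[0]=="h": m=V<75;r=9
        elif k=="bore": m=((H<18)&(S>140)&(V>90));r=15
        elif k=="blue": m=(H>105)&(H<130)&(S>120);r=25
        else: m=((H<6)|(H>173))&(S>120);r=25
        if k in("blue","red"):
            w=np.zeros(m.shape,bool);w[g[1]-50:g[1]+50,g[0]-45:g[0]+45]=1
            n,l,st,ce=cv2.connectedComponentsWithStats((m&w).astype(np.uint8));i=1+np.argmax(st[1:,4])
            rr=cv2.minAreaRect(np.argwhere(l==i)[:,::-1].astype(np.float32));out.append((np.array(rr[0]),rr[1:]))
            if c is t: print(k,"corners",[np.round(plane(c,p,.028)[:2],3).tolist() for p in cv2.boxPoints(rr)])
        else: out.append(blob(m,g,r))
    print(k,out)
    if all(o is not None for o in out): print("   ",np.round(tri(t,out[0][0],s,out[1][0])[0],4),tri(t,out[0][0],s,out[1][0])[1])
a=cv2.resize(t["img"][135:245,225:425],None,fx=4,fy=4,interpolation=cv2.INTER_CUBIC)[:440,:800]
cv2.imwrite("pics/crop_top.png",a)
E
```

```text
h1 [(array([269.        , 221.70833333]), [267, 219, 5, 6, 24]), (array([249.        , 216.71428571]), [247, 215, 5, 4, 14])]
    [0.4736 0.2294 0.0674] 0.0005547664990774413
h2 [(array([346.64285714, 229.35714286]), [344, 227, 6, 6, 28]), (array([310.        , 285.77777778]), [307, 284, 7, 5, 27])]
    [0.4576 0.0304 0.0662] 0.001157615006301977
h3 [(array([394.        , 225.86363636]), [392, 223, 5, 6, 22]), (array([365.24324324, 330.02702703]), [362, 327, 7, 7, 37])]
    [ 0.4683 -0.092   0.0668] 0.0016814241924302414
bore [None, (array([421.60843373, 275.42168675]), [413, 268, 18, 16, 166])]
blue corners [[0.573, 0.337], [0.682, 0.332], [0.675, 0.221], [0.566, 0.228]]
blue [(array([252.42414856, 166.41033936]), ((40.6092414855957, 40.11096954345703), 4.763641834259033)), (array([297.31491089, 193.0165863 ]), ((19.227108001708984, 49.03147506713867), 66.4477310180664))]
    [ 0.637   0.2787 -0.0149] 0.014841402526341002
red corners [[0.586, 0.149], [0.697, 0.147], [0.695, 0.037], [0.584, 0.04]]
red [(array([321.52963257, 161.581604  ]), ((40.624027252197266, 40.46281814575195), 1.847610354423523)), (array([353.9364624 , 230.00404358]), ((59.06614303588867, 49.51706314086914), 41.3477783203125))]
    [0.6424 0.0927 0.0145] 0.0007541558049518238
```

View pics/crop_top.png

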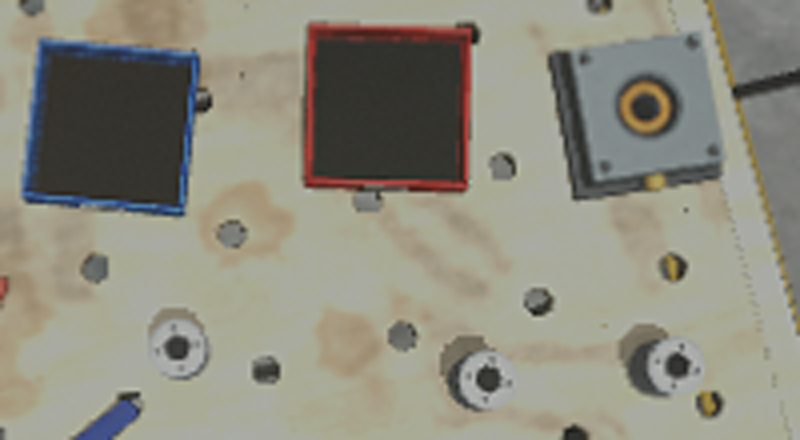

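The crop shows the hub plugs and both tray rims clearly. The bore ring's centre is at about (386.7,161.2) in the full image. Next: the bore, and tray rim heights from quadrilaterals in both views.

```bash
python3 - <<'E'
from h import *
t=cam("top");s=cam("scene")
def quad(c,g,col):
    hsv=cv2.cvtColor(c["img"],cv2.COLOR_BGR2HSV);H,S,V=[hsv[...,i].astype(int) for i in range(3)]
    m=((H>100)&(H<135)&(S>70)) if col=="blue" else (((H<8)|(H>170))&(S>90))
    w=np.zeros(m.shape,bool);w[g[1]-32:g[1]+32,g[0]-40:g[0]+40]=1
    m=cv2.morphologyEx((m&w).astype(np.uint8),cv2.MORPH_CLOSE,np.ones((3,3)))
    n,l,st,ce=cv2.connectedComponentsWithStats(m);i=1+np.argmax(st[1:,4])
    # inner hole = dark mat region enclosed; use outer hull
    h=cv2.convexHull(np.argwhere(l==i)[:,::-1].astype(np.int32))
    q=cv2.approxPolyN(h,4)[0] if hasattr(cv2,'approxPolyN') else None
    return np.array(q,float).reshape(-1,2)
for k,a,b in(("blue",(253,167),(290,188)),("red",(322,161),(354,232))):
    qt=quad(t,a,k);qs=quad(s,b,k)
    for p in qt:  # match by projecting at z=.028
        e=proj(s,plane(t,p,.028));j=np.argmin(np.hypot(*(qs-e).T))
        P,g=tri(t,p,s,qs[j]);print(k,p,qs[j],np.round(P,3),round(g,4))
hsv=cv2.cvtColor(t["img"],cv2.COLOR_BGR2HSV).astype(int)
m=(hsv[...,0]<25)&(hsv[...,1]>110)&(hsv[...,2]>90);print(blob(m,(386.7,161.2),12))
bt=blob(m,(386.7,161.2),12)[0]
print(tri(t,bt,s,(421.6,275.4)),plane(t,bt,.039))
E
python3 -m pendant '[[[4,-4,0],0],[[4,-4,0],0],[[4,-4,0],0],[[4,-4,0],0],[[4,-4,0],0],[[4,-4,0],0],[[0,0,0],0]]' 1 50
```

```text
blue [270. 189.] [283. 215.] [0.565 0.232 0.001] 0.0027
blue [230. 185.] [257. 180.] [0.573 0.338 0.028] 0.0022
blue [234. 144.] [294. 161.] [0.684 0.332 0.024] 0.0017
blue [275. 148.] [328. 191.] [0.683 0.218 0.008] 0.0078
red [342. 183.] [353. 263.] [0.584 0.037 0.009] 0.0039
red [300. 181.] [312. 227.] [0.584 0.153 0.018] 0.0097
red [302. 140.] [354. 200.] [0.699 0.147 0.024] 0.0012
red [342. 142.] [395. 232.] [0.701 0.034 0.013] 0.0066
(array([385.97777778, 161.31111111]), [380, 155, 13, 13, 90])
(array([ 0.64281189, -0.07930224,  0.03705889]), np.float64(0.0003963620969098926)) [ 0.6425789  -0.07900808  0.039     ]
time_s: 0.88
ee_pos: [0.3551, 0.3406, 0.1678]
eef_rot: [-3.141, 0.001, 2.814]
force: [-0.9, 1.0, -0.5]
grip_width: 0.0939
grip_force: 0.0
```

```bash
python3 -m pendant '[[[2.95,-2.78,0],0],[[2.95,-2.78,0],0],[[2.95,-2.78,0],0],[[2.95,-2.78,0],0],[[0,0,0],0],[[0,0,0],0]]' 1 50
python3 - <<'E'
from h import *
c=cam("wrist","w1.png");o=ctrl.get_obs();print(o["ee_pos"],o["force"])
print(c["k1"],np.round(c["camera_from_world"],3).tolist())
for P in((.4736,.2294,.067),(.624,.279,.028),(.641,.093,.028)):print(proj(c,P))
E
```

```text
time_s: 1.38
ee_pos: [0.47, 0.2325, 0.1674]
eef_rot: [-3.141, -0.001, 2.816]
force: [-0.9, -0.8, 0.6]
grip_width: 0.094
grip_force: 0.0
[0.46915859 0.23350635 0.16748361] [-0.84182584  0.27940317  0.39332136]
0.022805061958389494 [[0.321, 0.947, 0.0, -0.372], [0.91, -0.308, 0.277, -0.385], [0.263, -0.089, -0.961, 0.289], [0.0, 0.0, 0.0, 1.0]]
[276.91077428 203.46065654]
[364.64335417 306.27363462]
[211.5872023  365.24608381]
```

View pics/w1.png

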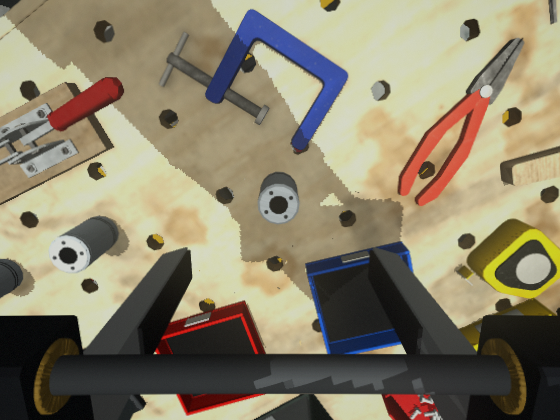

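The wrist view shows hub 1's plug at about (279,205), within 2 px of the prediction. The fingers are in view at the lower left and right.

```bash
cat >> h.py <<'E'
def wplug(guess,z=.0675,n=2):
    "plug centre from wrist cam; returns world, and offset from TCP, in m"
    W=[];E=[]
    for i in range(n):
        c=ctrl.camera("wrist");o=ctrl.get_obs();E.append(o["ee_pos"])
        hsv=cv2.cvtColor(np.ascontiguousarray(c["color"][:,:,::-1]),cv2.COLOR_BGR2HSV)
        b=blob(hsv[...,2]<70,proj(c,guess),14)
        if b: W.append(plane(c,b[0],z)); print(b,np.round(W[-1],4),np.round(E[-1],4))
    W=np.mean(W,0);E=np.mean(E,0);print("plug",np.round(W,4),"tcp",np.round(E,4),"delta cm",np.round((W-E)*100,2));return W,E
E
python3 -c "
from h import *
wplug((.4736,.2294,.067))"
```

```text
(array([277.38683128, 205.80658436]), [269, 198, 18, 17, 243]) [0.4749 0.2302 0.0675] [0.4687 0.2341 0.1676]
(array([276.76829268, 206.32926829]), [268, 198, 18, 18, 246]) [0.4748 0.2301 0.0675] [0.4685 0.2345 0.1677]
plug [0.4748 0.2301 0.0675] tcp [0.4686 0.2343 0.1677] delta cm [  0.62  -0.42 -10.02]
```

```bash
python3 -m pendant '[[[0.6,-0.4,-2],0],[[0,0,-4],0],[[0,0,-4],0],[[0,0,-3.4],0],[[0,0,0],0],[[0,0,0],0]]' 1 50
python3 -m pendant '[[[0,0,0],0],[[0,0,0],0],[[0,0,0],0],[[0,0,0],0],[[0,0,0],0],[[0,0,0],0]]' 0 50
python3 -m pendant '[[[0,0,2],0],[[0,0,2],0],[[0,0,2],0],[[0,0,0],0],[[0,0,0],0],[[0,0,0],0],[[0,0,0],0]]'
python3 -m pendant '[[[0,0,0],0]]'
python3 -m pendant '[[[0,0,0],0]]'
```

```text
time_s: 2.03
ee_pos: [0.4742, 0.2303, 0.0337]
eef_rot: [-3.14, -0.002, 2.82]
force: [-0.5, 0.4, 0.3]
grip_width: 0.0938
grip_force: 0.0
time_s: 2.53
ee_pos: [0.4754, 0.2297, 0.0342]
eef_rot: [3.141, 0.001, 2.819]
force: [-0.3, 0.6, 0.5]
grip_width: 0.0574
grip_force: 0.0
time_s: 3.12
ee_pos: [0.4747, 0.2294, 0.0927]
eef_rot: [-3.14, -0.001, 2.819]
force: [0.4, 0.2, 0.5]
grip_width: 0.0108
grip_force: 0.0
time_s: 3.2
ee_pos: [0.4748, 0.2294, 0.0928]
eef_rot: [-3.141, -0.001, 2.819]
force: [-0.0, 0.3, -0.4]
grip_width: 0.0041
grip_force: 0.0
time_s: 3.28
ee_pos: [0.475, 0.2295, 0.0931]
eef_rot: [-3.141, -0.001, 2.819]
force: [-0.1, -0.2, -0.5]
grip_width: 0.0006
grip_force: 0.0
```

The fingers close slower than I assumed, at about 78 mm/s, so they missed. I'll reopen and look again.

```bash
python3 -m pendant '[[[0,0,2],0],[[0,0,2],0],[[0,0,2],0],[[0,0,0],0],[[0,0,0],0],[[0,0,0],0],[[0,0,0],0],[[0,0,0],0],[[0,0,0],0],[[0,0,0],0]]' 0.75 50
python3 -c "
from h import *
wplug((.4748,.2301,.067))"
```

```text
time_s: 4.12
ee_pos: [0.4751, 0.2296, 0.1533]
eef_rot: [-3.141, -0.001, 2.819]
force: [0.1, -0.2, -0.1]
grip_width: 0.064
grip_force: 0.0
(array([279.42322097, 202.32958801]), [271, 194, 18, 18, 267]) [0.4748 0.2301 0.0675] [0.4752 0.2296 0.1535]
(array([279.41729323, 202.2406015 ]), [271, 194, 18, 18, 266]) [0.4748 0.2302 0.0675] [0.4752 0.2296 0.1536]
plug [0.4748 0.2302 0.0675] tcp [0.4752 0.2296 0.1535] delta cm [-0.04  0.06 -8.6 ]
```

Hub 1 is undisturbed and still centred.

```bash
python3 -m pendant '[[[0,0,-4],0],[[0,0,-4],0],[[0,0,-4],0],[[0,0,0],0]]' 0.72
python3 -m pendant '[[[0,0,0],0],[[0,0,0],0],[[0,0,0],0],[[0,0,0],0],[[0,0,0],0],[[0,0,0],0]]' 0.2 50
```

```text
time_s: 4.55
ee_pos: [0.4714, 0.228, 0.0272]
eef_rot: [-3.135, -0.008, 2.819]
force: [-1.1, -0.8, -1.6]
grip_width: 0.0674
grip_force: 0.0
time_s: 5.05
ee_pos: [0.4757, 0.2298, 0.0347]
eef_rot: [3.141, 0.001, 2.819]
force: [-0.5, -0.4, -0.2]
grip_width: 0.0311
grip_force: 0.0
```

```bash
python3 -c "
from h import *
c=cam('wrist','w2.png');s=cam('scene');cv2.imwrite('pics/m.png',np.vstack([c['img'][100:400],cv2.resize(s['img'][150:300,120:400],(560,300))]));o=ctrl.get_obs();print(o['grip_width'],o['grip_force'],o['ee_pos'])"
```

```text
0.02293274933797258 0.0 [0.47544943 0.22967637 0.03422654]
```

View pics/m.png

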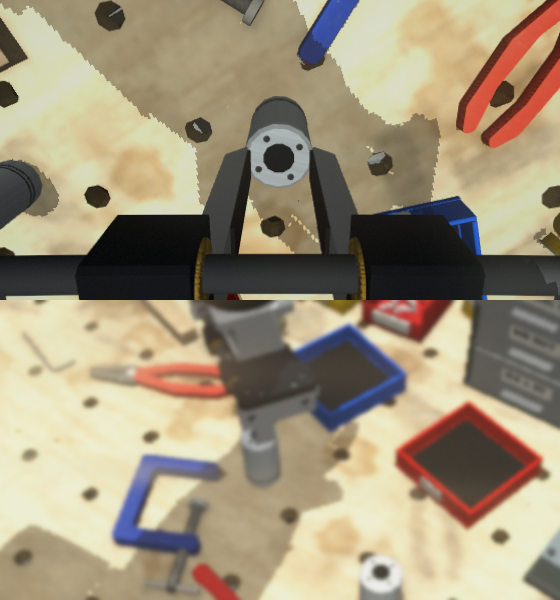

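The wrist crop shows the hub top at (279,157) with the fingertips beside it, and the width is already under 38 mm. I'll check where the TCP projects.

```bash
python3 -c "
from h import *
c=cam('wrist','w3.png');o=ctrl.get_obs();e=np.array(o['ee_pos']);print(o['grip_width'],o['grip_force'],o['force'])
print('tcp',proj(c,e),'grasp',proj(c,e+[0,0,.019]),'hubtop',proj(c,(.4748,.2301,.0675)),'foot',proj(c,(.4748,.2301,0)))
yaw=o['eef_rot'][2];y=np.array([-np.sin(yaw),np.cos(yaw),0])
for w in(-.019,.019):print(proj(c,e+y*w),proj(c,e+[0,0,.033]+y*w))
T=np.array(c['camera_from_world']);print('cam',-T[:3,:3].T@T[:3,3],'tcp',e)
cv2.imwrite('pics/w3c.png',cv2.resize(c['img'][180:360,180:380],None,fx=3,fy=3))
"
```

```text
0.02042995717852041 0.0 [-0.15798689 -0.00724571 -0.31563005]
tcp [278.54814524 237.66005381] grasp [278.48555978 249.07159803] hubtop [278.85683586 257.97624475] foot [278.96040893 220.24734878]
[308.67802    237.63470154] [313.35295233 258.79177557]
[248.41295004 237.69371081] [243.50388316 258.86437001]
cam [0.39897927 0.25577764 0.25168842] tcp [0.4753752  0.22966251 0.034064  ]
```

View pics/w3c.png

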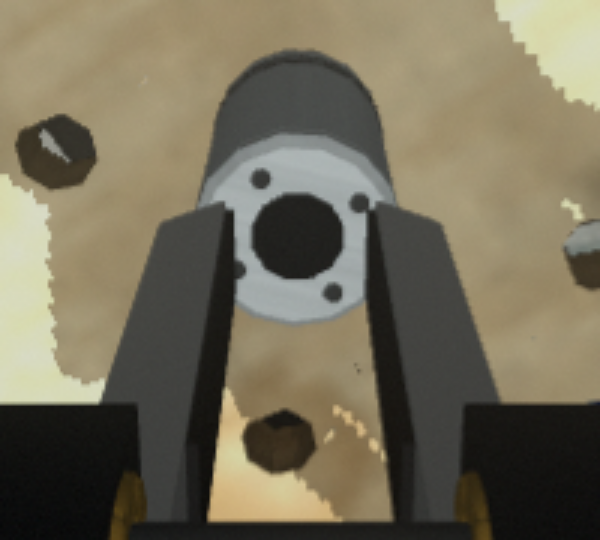

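In the crop, the fingertips cover the hub's top face with a gap of only about 20 mm. So the real finger ends look higher than the reported TCP. I'll check that numerically against the scene view I already have.

```bash
python3 -c "
from h import *
s=cam('scene');w=cam('wrist')
o=ctrl.get_obs();e=np.array(o['ee_pos']);yaw=o['eef_rot'][2]
x=np.array([np.cos(yaw),np.sin(yaw),0]);y=np.array([-np.sin(yaw),np.cos(yaw),0])
f=lambda P:np.round((proj(s,P)-[120,150])*2+[0,300])
print('foot',f((.4748,.2301,0)),'top',f((.4748,.2301,.068)),'tcp',f(e),'tcp+45',f(e+[0,0,.045]),'tcp+97',f(e+[0,0,.097]))
print('w',o['grip_width'])
for h in(0,.02,.04,.05,.06):
  for dx in(-.008,.008): print(h,dx,[np.round(proj(w,e+[0,0,h]+dx*x+k*y*o['grip_width']/2),0) for k in(1,-1)])
print('fk check',o['qpos'])
"
```

```text
foot [264. 474.] top [259. 432.] tcp [262. 454.] tcp+45 [259. 425.] tcp+97 [254. 389.]
w 0.019005827224943168
0 -0.008 [array([264., 250.]), array([294., 250.])]
0 0.008 [array([263., 226.]), array([294., 226.])]
0.02 -0.008 [array([262., 263.]), array([295., 263.])]
0.02 0.008 [array([262., 237.]), array([295., 237.])]
0.04 -0.008 [array([261., 278.]), array([296., 278.])]
0.04 0.008 [array([260., 250.]), array([297., 250.])]
0.05 -0.008 [array([260., 287.]), array([297., 287.])]
0.05 0.008 [array([259., 258.]), array([298., 258.])]
0.06 -0.008 [array([258., 297.]), array([298., 297.])]
0.06 0.008 [array([258., 266.]), array([299., 266.])]
fk check [ 3.80642122e-01  4.03745014e-01  1.71797784e+00 -4.57718663e-06
  1.01973626e+00 -8.67323458e-01]
```

The visible fingertips sit about 39 mm above the reported TCP, just over the hub top, which explains both misses. I'll open, go 3.6 cm lower while watching the force, then close.

```bash
python3 -m pendant '[[[0,0,0],0],[[0,0,0],0],[[0,0,0],0],[[0,0,0],0],[[0,0,0],0],[[0,0,0],0],[[0,0,0],0]]' 0.72 50
python3 -m pendant '[[[0,0,-1.2],0],[[0,0,-1.2],0],[[0,0,-1.2],0],[[0,0,0],0]]'
python3 -m pendant '[[[0,0,0],0],[[0,0,0],0],[[0,0,0],0],[[0,0,0],0],[[0,0,0],0],[[0,0,0],0]]' 0.2 50
```

```text
time_s: 5.88
ee_pos: [0.4752, 0.2296, 0.0337]
eef_rot: [-3.142, -0.0, 2.819]
force: [-0.3, -0.6, 0.4]
grip_width: 0.0623
grip_force: 0.0
time_s: 6.22
ee_pos: [0.4741, 0.2291, -0.0044]
eef_rot: [-3.139, -0.002, 2.819]
force: [0.2, 0.4, -0.7]
grip_width: 0.0676
grip_force: 0.0
time_s: 6.72
ee_pos: [0.4755, 0.2297, -0.0018]
eef_rot: [3.141, 0.001, 2.819]
force: [0.3, 0.3, 2.1]
grip_width: 0.0378
grip_force: 50.0
```

Gripped at 37.8 mm and 50 N. Lifting to weigh it.

```bash
python3 -m pendant '[[[0,0,2],0],[[0,0,3],0],[[0,0,2],0],[[0,0,0],0],[[0,0,0],0],[[0,0,0],0]]'
for i in 1 2 3; do python3 -m pendant '[[[0,0,0],0]]' | grep -E 'force|time'; done
python3 -c "
from h import *
wplug((.4748,.2301,.137),z=.137,n=1);print(ctrl.get_obs()['force'])"
```

```text
time_s: 7.22
ee_pos: [0.4747, 0.2294, 0.0666]
eef_rot: [-3.141, -0.001, 2.819]
force: [-0.8, 0.3, -2.3]
grip_width: 0.0382
grip_force: 50.0
time_s: 7.3
force: [0.6, 0.4, -1.3]
grip_force: 50.0
time_s: 7.38
force: [0.5, -0.6, -0.6]
grip_force: 50.0
time_s: 7.47
force: [-0.5, 0.4, -2.3]
grip_force: 50.0
(array([279.92032686, 291.06537283]), [262, 275, 37, 33, 979]) [0.4745 0.2304 0.137 ] [0.475  0.2295 0.0671]
plug [0.4745 0.2304 0.137 ] tcp [0.475  0.2295 0.0671] delta cm [-0.05  0.09  6.99]
[ 0.68199966 -0.22249194 -1.56254533]
```

Mean is about −1.6 N, so hub 1 is the hollow one and goes to the red tray.

```bash
python3 -m pendant '[[[2.77,-2.27,0],0],[[2.77,-2.27,0],0],[[2.77,-2.27,0],0],[[2.77,-2.27,0],0],[[2.77,-2.27,0],0],[[2.77,-2.27,0],0],[[0,0,-2.5],0],[[0,0,-2],0],[[0,0,-1],0],[[0,0,0],0],[[0,0,0],0]]'
python3 -m pendant '[[[0,0,-0.3],0],[[0,0,0],0],[[0,0,0],0]]'
```

```text
time_s: 8.43
ee_pos: [0.6413, 0.0937, 0.0129]
eef_rot: [-3.141, -0.0, 2.819]
force: [-0.1, 0.3, -0.9]
grip_width: 0.0377
grip_force: 50.0
time_s: 8.68
ee_pos: [0.6418, 0.0936, 0.0107]
eef_rot: [3.141, 0.001, 2.819]
force: [0.1, 0.2, -1.5]
grip_width: 0.0377
grip_force: 50.0
```

```bash
python3 -m pendant '[[[0,0,-0.3],0],[[0,0,-0.1],0],[[0,0,0],0],[[0,0,0],0]]'
python3 -m pendant '[[[0,0,-0.1],0],[[0,0,0],0],[[0,0,0],0]]'
```

```text
time_s: 9.02
ee_pos: [0.6414, 0.0934, 0.0057]
eef_rot: [-3.142, -0.0, 2.819]
force: [-0.8, -0.8, -1.4]
grip_width: 0.0376
grip_force: 50.0
time_s: 9.27
ee_pos: [0.6414, 0.0934, 0.0047]
eef_rot: [-3.142, -0.0, 2.819]
force: [-0.0, 0.2, -1.9]
grip_width: 0.0377
grip_force: 50.0
```

```bash
python3 -m pendant '[[[0,0,-0.15],0],[[0,0,0],0],[[0,0,0],0]]'
python3 -m pendant '[[[0,0,-0.1],0],[[0,0,0],0],[[0,0,0],0]]'
```

```text
time_s: 9.52
ee_pos: [0.6414, 0.0934, 0.0031]
eef_rot: [-3.142, -0.0, 2.819]
force: [-0.4, 0.0, -1.0]
grip_width: 0.0379
grip_force: 50.0
time_s: 9.77
ee_pos: [0.6415, 0.0934, 0.0022]
eef_rot: [-3.142, 0.0, 2.819]
force: [0.7, 1.2, -1.2]
grip_width: 0.0376
grip_force: 50.0
```

```bash
python3 -m pendant '[[[0,0,-0.1],0],[[0,0,-0.05],0],[[0,0,0],0]]'
python3 -m pendant '[[[0,0,-0.05],0],[[0,0,0],0],[[0,0,0],0]]'
```

```text
time_s: 10.02
ee_pos: [0.6419, 0.0933, 0.0022]
eef_rot: [3.141, 0.001, 2.819]
force: [-4.0, -1.0, 10.6]
grip_width: 0.0378
grip_force: 50.0
time_s: 10.27
ee_pos: [0.642, 0.0933, 0.0021]
eef_rot: [3.141, 0.001, 2.819]
force: [-6.8, -1.8, 15.0]
grip_width: 0.0371
grip_force: 50.0
```

The hub reached the floor with contact at reported z 0.0022, as expected. I'll relieve the force, release, and go to hub 2.

```bash
python3 -m pendant '[[[0,0,0.1],0],[[0,0,0],0],[[0,0,0],0],[[0,0,0],0],[[0,0,0],0],[[0,0,0],0],[[0,0,0],0]]' 0.72 50
python3 -m pendant '[[[0,0,4],0],[[0,0,4],0],[[-2,0,3.5],0],[[-3.7,-1.4,0],0],[[-3.7,-1.4,0],0],[[-3.7,-1.4,0],0],[[-3.7,-1.4,0],0],[[-1.6,-0.7,0],0],[[0,0,0],0],[[0,0,0],0],[[0,0,0],0]]'
python3 -c "
from h import *
wplug((.4576,.0304,.0675))"
```

```text
time_s: 10.85
ee_pos: [0.6414, 0.0934, 0.0011]
eef_rot: [-3.142, -0.0, 2.819]
force: [0.2, 0.9, -0.4]
grip_width: 0.0673
grip_force: 0.0
time_s: 11.77
ee_pos: [0.4583, 0.0306, 0.1165]
eef_rot: [3.141, 0.001, 2.819]
force: [0.7, 0.3, 0.5]
grip_width: 0.0676
grip_force: 0.0
(array([279.00864553, 215.48126801]), [269, 206, 21, 20, 347]) [0.4586 0.0307 0.0675] [0.4583 0.0307 0.1163]
(array([278.88218391, 215.66954023]), [269, 206, 21, 21, 348]) [0.4586 0.0307 0.0675] [0.4582 0.0307 0.1161]
plug [0.4586 0.0307 0.0675] tcp [0.4582 0.0307 0.1162] delta cm [ 0.03  0.   -4.87]
```

```bash
python3 -m pendant '[[[0,0,-4],0],[[0,0,-4],0],[[0,0,-2.5],0],[[0,0,-1.3],0],[[0,0,0],0],[[0,0,0],0]]'
python3 -m pendant '[[[0,0,0],0],[[0,0,0],0],[[0,0,0],0],[[0,0,0],0],[[0,0,0],0],[[0,0,0],0]]' 0.2 50
python3 -m pendant '[[[0,0,2],0],[[0,0,3],0],[[0,0,2],0],[[0,0,0],0],[[0,0,0],0],[[0,0,0],0]]'
for i in 1 2 3; do python3 -m pendant '[[[0,0,0],0]]' | grep -E 'force|time'; done
```

```text
time_s: 12.37
ee_pos: [0.4576, 0.0306, -0.002]
eef_rot: [-3.141, -0.001, 2.819]
force: [-1.4, -0.9, 0.3]
grip_width: 0.0675
grip_force: 0.0
time_s: 12.87
ee_pos: [0.4578, 0.0304, -0.0012]
eef_rot: [3.141, 0.001, 2.819]
force: [-1.4, -0.5, 4.9]
grip_width: 0.0372
grip_force: 50.0
time_s: 13.37
ee_pos: [0.4564, 0.0304, 0.0665]
eef_rot: [-3.141, -0.002, 2.819]
force: [-0.2, -0.2, -7.6]
grip_width: 0.0372
grip_force: 50.0
time_s: 13.45
force: [-0.1, 0.3, -8.1]
grip_force: 50.0
time_s: 13.53
force: [-0.5, -0.3, -8.0]
grip_force: 50.0
time_s: 13.62
force: [-0.3, -0.1, -7.0]
grip_force: 50.0
```

About 7.7 N, so hub 2 is the solid one. I'll carry it beside the fixture, where the wrist camera can see the bore to one side.

```bash
python3 -m pendant '[[[3.4,-0.3,1],0],[[3.4,-0.3,1],0],[[3.4,-0.3,0],0],[[3.4,-0.3,0],0],[[3.4,-0.2,0],0],[[3.4,-0.2,0],0],[[0,0,0],0],[[0,0,0],0],[[0,0,0],0],[[0,0,0],0]]'
python3 - <<'E'
from h import *
c=cam("wrist");o=ctrl.get_obs();e=o["ee_pos"];print(e,o["eef_rot"])
print("bore",proj(c,(.643,-.079,.046)),"plug",proj(c,(e[0],e[1],e[2]+.0692)))
p=proj(c,(.643,-.079,.046)).astype(int);print(p)
a=cv2.resize(c["img"],(800,600));cv2.imwrite("pics/w4.png",a);np.savez("w4.npz",**{k:c[k] for k in("img","intrinsics","k1","camera_from_world")},e=e)
E
```

```text
time_s: 14.45
ee_pos: [0.6606, 0.0145, 0.088]
eef_rot: [-3.141, -0.001, 2.819]
force: [-0.6, 0.1, -8.3]
grip_width: 0.0373
grip_force: 50.0
[0.66075082 0.01454711 0.08844072] [-3.14154333e+00 -2.43537569e-04  2.81889775e+00]
bore [152.71191497 234.68397868] plug [278.36057746 292.14275534]
[152 234]
```

View pics/w4.png

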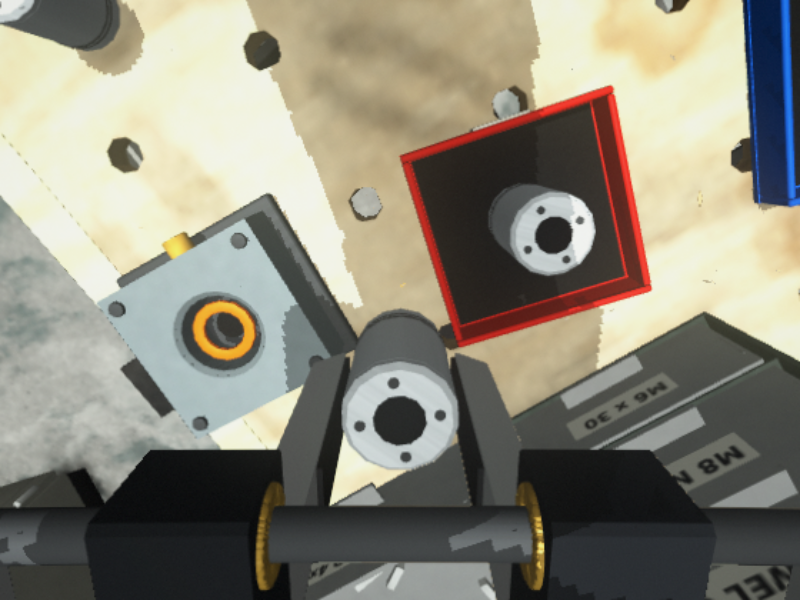

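The held hub is at centre, with its plug at (400,420) in this 800 px picture. The fixture mouth is at (220,334), with the orange ring fully visible inside it, and hub 1 stands upright in the red tray. Now the exact offset.

```bash
python3 - <<'E'
from h import *
d=np.load("w4.npz");c={k:d[k] for k in d.files};c["k1"]=float(c["k1"]);e=d["e"]
hsv=cv2.cvtColor(c["img"],cv2.COLOR_BGR2HSV).astype(int);H,S,V=hsv[...,0],hsv[...,1],hsv[...,2]
def ell(m,near,r,z):
    # outer contour points cast to plane z, min enclosing / fit
    n,l,s,ce=cv2.connectedComponentsWithStats(m.astype(np.uint8));i=min((i for i in range(1,n) if s[i,4]>60),key=lambda i:np.hypot(*(ce[i]-near)))
    k=cv2.findContours((l==i).astype(np.uint8),cv2.RETR_EXTERNAL,cv2.CHAIN_APPROX_NONE)[0][0].reshape(-1,2)
    k=cv2.convexHull(k).reshape(-1,2)
    P=np.array([plane(c,p,z)[:2] for p in k]);f=cv2.fitEllipse((P*1e4).astype(np.float32));print(s[i],"centre",np.round(np.array(f[0])/1e4,4),"diam mm",np.round(np.array(f[1])/10,1));return np.array(f[0])/1e4
ring=(H<25)&(S>150)&(V>120)
w=np.zeros(ring.shape,bool);w[195:275,115:190]=1
print("ring");[ell(ring&w,(155,231),0,z) for z in(.038,.040)]
print("mouth");
for th in(110,125):ell(w&(ring|(V<th)),(153,234),0,.046)
print("plug");z=e[2]+.0692;h=ell((V<60)&(np.add.outer(abs(np.arange(420)-293),abs(np.arange(560)-280))<40),(280,293),0,z)
print("face"); 
print("tcp",e,"plug-tcp",h-e[:2])
E
```

```text
ring
[135 210  44  42 924] centre [ 0.643  -0.0786] diam mm [33.3 34.1]
[135 210  44  42 924] centre [ 0.6425 -0.0777] diam mm [33.  33.8]
mouth
[ 127  207   56   52 2224] centre [ 0.6422 -0.0773] diam mm [41.  41.1]
[ 126  207   57   53 2312] centre [ 0.6422 -0.0774] diam mm [41.4 41.8]
plug
[262 278  36  33 930] centre [0.6619 0.0147] diam mm [16.1 16.4]
face
tcp [0.66075082 0.01454711 0.08844072] plug-tcp [0.00115606 0.00017111]
```

The bore's centre is at about (0.6428, −0.0784) and the held hub is at (0.6619, 0.0147), so the shift is (−1.91, −9.31) cm.

```bash
python3 -m pendant '[[[-0.6,-3.1,0],0],[[-0.6,-3.1,0],0],[[-0.6,-3.1,0],0],[[-0.1,0,0],0],[[0,0,-1.5],0],[[0,0,-1.5],0],[[0,0,-0.6],0],[[0,0,0],0],[[0,0,0],0],[[0,0,0],0]]'
python3 -c "
from h import *
for i in range(2): wplug((.6428,-.0784,.1205),z=.1205,n=1)"
```

```text
time_s: 15.33
ee_pos: [0.6429, -0.0785, 0.0535]
eef_rot: [3.141, 0.002, 2.819]
force: [-0.2, -0.3, -6.6]
grip_width: 0.0376
grip_force: 50.0
(array([279.46315789, 294.10105263]), [262, 278, 36, 33, 950]) [ 0.6453 -0.0788  0.1205] [ 0.643  -0.0785  0.0535]
plug [ 0.6453 -0.0788  0.1205] tcp [ 0.643  -0.0785  0.0535] delta cm [ 0.24 -0.02  6.7 ]
(array([279.45741325, 294.05678233]), [262, 278, 36, 33, 951]) [ 0.6453 -0.0788  0.1205] [ 0.6429 -0.0785  0.0533]
plug [ 0.6453 -0.0788  0.1205] tcp [ 0.6429 -0.0785  0.0533] delta cm [ 0.24 -0.02  6.72]
```

The hub is about 1.3 mm too far in x. I'll correct it and lower into the mouth.

```bash
python3 -m pendant '[[[-0.13,0,0],0],[[0,0,-0.4],0],[[0,0,-0.4],0],[[0,0,-0.1],0],[[0,0,0],0],[[0,0,0],0]]'
python3 -m pendant '[[[0,0,-0.1],0],[[0,0,-0.1],0],[[0,0,0],0],[[0,0,0],0]]'
```

```text
time_s: 15.93
ee_pos: [0.6411, -0.0786, 0.0431]
eef_rot: [-3.142, -0.0, 2.819]
force: [-0.0, -0.0, -7.9]
grip_width: 0.0372
grip_force: 50.0
time_s: 16.27
ee_pos: [0.6411, -0.0786, 0.0412]
eef_rot: [-3.142, -0.0, 2.819]
force: [-0.0, -0.0, -7.8]
grip_width: 0.0373
grip_force: 50.0
```

```bash
python3 -m pendant '[[[0,0,-0.1],0],[[0,0,-0.1],0],[[0,0,0],0],[[0,0,0],0]]'
python3 -m pendant '[[[0,0,-0.1],0],[[0,0,0],0],[[0,0,0],0]]'
```

```text
time_s: 16.6
ee_pos: [0.6411, -0.0786, 0.0391]
eef_rot: [-3.142, -0.0, 2.819]
force: [0.3, -0.5, -7.4]
grip_width: 0.0372
grip_force: 50.0
time_s: 16.85
ee_pos: [0.6414, -0.0786, 0.0386]
eef_rot: [3.142, 0.001, 2.819]
force: [0.0, -0.6, -3.8]
grip_width: 0.037
grip_force: 50.0
```

```bash
python3 -m pendant '[[[0,0,-0.1],0],[[0,0,0],0],[[0,0,0],0]]'
python3 -m pendant '[[[0,0,-0.1],0],[[0,0,0],0],[[0,0,0],0]]'
```

```text
time_s: 17.1
ee_pos: [0.6415, -0.0787, 0.0379]
eef_rot: [3.142, 0.001, 2.819]
force: [-1.3, -1.2, 1.3]
grip_width: 0.0372
grip_force: 50.0
time_s: 17.35
ee_pos: [0.6414, -0.0787, 0.0365]
eef_rot: [3.141, 0.001, 2.819]
force: [0.1, -0.3, 2.3]
grip_width: 0.037
grip_force: 50.0
```

```bash
python3 -m pendant '[[[0,0,-0.1],0],[[0,0,0],0],[[0,0,0],0]]'
```

```text
time_s: 17.6
ee_pos: [0.6413, -0.0786, 0.0352]
eef_rot: [3.142, 0.0, 2.819]
force: [0.7, -0.6, 1.9]
grip_width: 0.037
grip_force: 50.0
```

The platform is sinking at about 10 N of contact. I'll continue in 2 mm steps and check the force after each one.

```bash
python3 -m pendant '[[[0,0,-0.1],0],[[0,0,-0.1],0],[[0,0,0],0],[[0,0,0],0]]'
```

```text
time_s: 17.93
ee_pos: [0.6412, -0.0786, 0.033]
eef_rot: [3.142, -0.0, 2.819]
force: [3.0, -0.1, -0.2]
grip_width: 0.0374
grip_force: 50.0
```

```bash
python3 -m pendant '[[[0,0,-0.1],0],[[0,0,0],0],[[0,0,0],0]]'
```

```text
time_s: 18.18
ee_pos: [0.6412, -0.0786, 0.0322]
eef_rot: [3.142, 0.0, 2.819]
force: [1.5, -0.6, 0.4]
grip_width: 0.0371
grip_force: 50.0
```

```bash
python3 -m pendant '[[[0,0,-0.1],0],[[0,0,-0.1],0],[[0,0,0],0],[[0,0,0],0]]'
```

```text
time_s: 18.52
ee_pos: [0.6411, -0.0786, 0.0301]
eef_rot: [-3.142, -0.0, 2.819]
force: [2.7, -1.3, 0.2]
grip_width: 0.0371
grip_force: 50.0
```

```bash
python3 -m pendant '[[[0,0,-0.1],0],[[0,0,0],0],[[0,0,0],0]]'
```

```text
time_s: 18.77
ee_pos: [0.6411, -0.0786, 0.0291]
eef_rot: [3.142, -0.0, 2.819]
force: [2.0, -0.8, 0.8]
grip_width: 0.0375
grip_force: 50.0
```

A small +x side force suggests the hub is touching the wall, so I'll nudge it by +0.3 mm as I go on.

```bash
python3 -m pendant '[[[0.03,0,-0.1],0],[[0,0,-0.1],0],[[0,0,0],0],[[0,0,0],0]]'
```

```text
time_s: 19.1
ee_pos: [0.6413, -0.0786, 0.027]
eef_rot: [-3.141, -0.0, 2.819]
force: [1.1, -0.8, -0.7]
grip_width: 0.0369
grip_force: 50.0
```

```bash
python3 -m pendant '[[[0,0,-0.1],0],[[0,0,0],0],[[0,0,0],0]]'
```

```text
time_s: 19.35
ee_pos: [0.6413, -0.0786, 0.0261]
eef_rot: [-3.141, -0.0, 2.819]
force: [0.1, -0.9, 0.4]
grip_width: 0.0369
grip_force: 50.0
```

```bash
python3 -m pendant '[[[0,0,-0.1],0],[[0,0,-0.1],0],[[0,0,0],0],[[0,0,0],0]]'
```

```text
time_s: 19.68
ee_pos: [0.6415, -0.0787, 0.0247]
eef_rot: [-3.142, 0.0, 2.819]
force: [-1.1, -0.4, 5.8]
grip_width: 0.037
grip_force: 50.0
```

```bash
python3 -m pendant '[[[0,0,-0.1],0],[[0,0,0],0],[[0,0,0],0]]'
```

```text
time_s: 19.93
ee_pos: [0.6418, -0.0788, 0.0243]
eef_rot: [-3.142, 0.001, 2.819]
force: [-2.8, -1.5, 10.2]
grip_width: 0.0371
grip_force: 50.0
```

The stop is found: fz +10.2, so about 18 N of contact, rising at 4.4 N/mm. I'll add 0.5 mm and hold.

```bash
python3 -m pendant '[[[0,0,-0.05],0],[[0,0,0],0],[[0,0,0],0],[[0,0,0],0],[[0,0,0],0],[[0,0,0],0]]'
python3 -m pendant '[[[0,0,0],0]]'|grep force
```

```text
time_s: 20.43
ee_pos: [0.6419, -0.0788, 0.0242]
eef_rot: [-3.142, 0.001, 2.819]
force: [-2.6, -0.3, 13.2]
grip_width: 0.037
grip_force: 50.0
force: [-3.0, -0.8, 13.1]
grip_force: 50.0
```

About 21 N held for over half a second. I'll relieve, release, back off and go to hub 3.

```bash
python3 -m pendant '[[[0,0,0.1],0],[[0,0,0.1],0],[[0,0,0],0],[[0,0,0],0]]'
python3 -m pendant '[[[0,0,0],0],[[0,0,0],0],[[0,0,0],0],[[0,0,0],0],[[0,0,0],0],[[0,0,0],0]]' 0.72 50
python3 -m pendant '[[[0,0,1],0],[[0,0,2],0],[[0,0,4],0],[[0,0,3],0],[[-3.5,-0.3,0],0],[[-3.5,-0.3,0],0],[[-3.5,-0.3,0],0],[[-3.5,-0.3,0],0],[[-3.4,-0.1,0],0],[[0,0,0],0],[[0,0,0],0],[[0,0,0],0]]'
python3 -c "
from h import *
wplug((.4683,-.092,.0675))"
```

```text
time_s: 20.85
ee_pos: [0.6414, -0.0786, 0.0246]
eef_rot: [-3.142, -0.0, 2.819]
force: [0.8, -1.0, 2.9]
grip_width: 0.037
grip_force: 50.0
time_s: 21.35
ee_pos: [0.6414, -0.0786, 0.0247]
eef_rot: [-3.142, -0.0, 2.819]
force: [0.3, 0.0, -0.3]
grip_width: 0.0678
grip_force: 0.0
time_s: 22.35
ee_pos: [0.4684, -0.0918, 0.1258]
eef_rot: [3.141, 0.002, 2.819]
force: [0.5, 0.1, -0.4]
grip_width: 0.0677
grip_force: 0.0
(array([279.49378882, 212.64906832]), [270, 203, 20, 20, 322]) [ 0.4693 -0.0915  0.0675] [ 0.4686 -0.0917  0.1254]
(array([279.32307692, 212.78153846]), [269, 203, 21, 20, 325]) [ 0.4694 -0.0915  0.0675] [ 0.4684 -0.0916  0.125 ]
plug [ 0.4694 -0.0915  0.0675] tcp [ 0.4685 -0.0917  0.1252] delta cm [ 0.09  0.02 -5.77]
```

Descend 12.7 cm, grip and weigh.

```bash
python3 -m pendant '[[[0.1,0,-4],0],[[0,0,-4],0],[[0,0,-3],0],[[0,0,-1.6],0],[[0,0,0],0],[[0,0,0],0]]'
python3 -m pendant '[[[0,0,0],0],[[0,0,0],0],[[0,0,0],0],[[0,0,0],0],[[0,0,0],0],[[0,0,0],0]]' 0.2 50
python3 -m pendant '[[[0,0,2],0],[[0,0,3],0],[[0,0,3],0],[[0,0,0],0],[[0,0,0],0],[[0,0,0],0]]'
for i in 1 2 3; do python3 -m pendant '[[[0,0,0],0]]' | grep -E 'force|time'; done
```

```text
time_s: 22.95
ee_pos: [0.4688, -0.0915, -0.0015]
eef_rot: [-3.142, -0.001, 2.819]
force: [-0.4, 0.0, 1.0]
grip_width: 0.0674
grip_force: 0.0
time_s: 23.45
ee_pos: [0.4688, -0.0917, -0.0007]
eef_rot: [3.142, 0.001, 2.819]
force: [-0.4, 0.4, 4.9]
grip_width: 0.037
grip_force: 50.0
time_s: 23.95
ee_pos: [0.4677, -0.0914, 0.0776]
eef_rot: [-3.142, -0.002, 2.819]
force: [0.6, -0.1, -2.9]
grip_width: 0.0365
grip_force: 50.0
time_s: 24.03
force: [-0.2, -0.1, -3.2]
grip_force: 50.0
time_s: 24.12
force: [0.1, -1.0, -4.2]
grip_force: 50.0
time_s: 24.2
force: [0.7, 0.0, -3.9]
grip_force: 50.0
```

About 3.7 N, so hub 3 is the filled one. On to the blue tray.

```bash
python3 -m pendant '[[[1.42,3.37,0],0],[[1.42,3.37,0],0],[[1.42,3.37,0],0],[[1.42,3.37,0],0],[[1.42,3.37,0],0],[[1.42,3.37,0],0],[[1.42,3.37,0],0],[[1.42,3.37,0],0],[[1.42,3.37,0],0],[[1.42,3.37,0],0],[[1.42,3.37,0],0],[[0,0,0],0],[[0,0,0],0],[[0,0,-3],0],[[0,0,-2.5],0],[[0,0,-1],0],[[0,0,0],0],[[0,0,0],0]]'
```

```text
time_s: 25.7
ee_pos: [0.6248, 0.2786, 0.0143]
eef_rot: [-3.141, -0.0, 2.818]
force: [-0.4, 0.6, -3.5]
grip_width: 0.0364
grip_force: 50.0
```

```bash
python3 -m pendant '[[[0,0,-0.5],0],[[0,0,-0.4],0],[[0,0,0],0],[[0,0,0],0]]'
python3 -m pendant '[[[0,0,-0.1],0],[[0,0,0],0],[[0,0,0],0]]'
```

```text
time_s: 26.03
ee_pos: [0.6247, 0.2791, 0.0051]
eef_rot: [3.141, 0.0, 2.819]
force: [0.5, -0.5, -4.0]
grip_width: 0.0364
grip_force: 50.0
time_s: 26.28
ee_pos: [0.6247, 0.2791, 0.0039]
eef_rot: [3.141, 0.0, 2.819]
force: [0.9, -0.5, -3.9]
grip_width: 0.0368
grip_force: 50.0
```

```bash
python3 -m pendant '[[[0,0,-0.08],0],[[0,0,0],0],[[0,0,0],0]]'
```

```text
time_s: 26.53
ee_pos: [0.6249, 0.2792, 0.0034]
eef_rot: [3.141, 0.0, 2.819]
force: [-0.7, -0.1, 0.9]
grip_width: 0.0366
grip_force: 50.0
```

```bash
python3 -m pendant '[[[0,0,-0.05],0],[[0,0,0],0],[[0,0,0],0]]'
```

```text
time_s: 26.78
ee_pos: [0.6249, 0.2792, 0.0034]
eef_rot: [3.141, 0.001, 2.819]
force: [-3.2, -2.1, 5.2]
grip_width: 0.0366
grip_force: 50.0
```

On the floor. I'll release, retreat and check with both fixed cameras.

```bash
python3 -m pendant '[[[0,0,0.05],0],[[0,0,0],0],[[0,0,0],0],[[0,0,0],0],[[0,0,0],0],[[0,0,0],0],[[0,0,0],0]]' 0.72 50
python3 -m pendant '[[[0,0,2],0],[[0,0,4],0],[[0,0,4],0],[[0,0,4],0],[[-4,0,0],0],[[-4,0,0],0],[[-4,0,0],0],[[-4,0,0],0],[[-4,0,0],0],[[-4,0,0],0],[[0,0,0],0],[[0,0,0],0],[[0,0,0],0],[[0,0,0],0]]'
python3 - <<'E'
from h import *
t=cam("top");s=cam("scene")
a=cv2.resize(t["img"][120:270,150:430],(800,428));b=s["img"][140:330,150:460];b=cv2.resize(b,None,fx=.9,fy=.9)
cv2.imwrite("pics/end.png",np.vstack([a,np.pad(b,((0,0),(0,800-b.shape[1]),(0,0)))])[:600])
for g,P in(("red",(.641,.093,.072)),("blue",(.624,.279,.072)),("bore",(.6428,-.0784,.0935))):
    bt,bs=[blob(cv2.cvtColor(c["img"],cv2.COLOR_BGR2HSV)[...,2]<75,proj(c,P),10) for c in(t,s)]
    print(g,bt,bs); 
    if bt and bs: print(tri(t,bt[0],s,bs[0]))
E
```

```text
time_s: 27.37
ee_pos: [0.6246, 0.2791, 0.0029]
eef_rot: [-3.142, -0.0, 2.819]
force: [-0.1, 0.3, -0.4]
grip_width: 0.0678
grip_force: 0.0
time_s: 28.53
ee_pos: [0.3857, 0.2792, 0.143]
eef_rot: [3.141, 0.0, 2.818]
force: [0.1, -0.0, -0.8]
grip_width: 0.0677
grip_force: 0.0
red (array([322.95454545, 158.27272727]), [321, 156, 5, 5, 22]) (array([355.78571429, 212.64285714]), [354, 211, 5, 4, 14])
(array([0.64039392, 0.09345036, 0.0706631 ]), np.float64(0.001118416921905845))
blue (array([251.2173913 , 162.91304348]), [249, 161, 6, 5, 23]) (array([289.5, 169. ]), [288, 168, 4, 3, 8])
(array([0.62462189, 0.27924728, 0.07089068]), np.float64(0.0011069682221843777))
bore (array([390.90909091, 156.90909091]), [389, 155, 5, 5, 22]) (array([428.60869565, 257.95652174]), [426, 256, 6, 5, 23])
(array([ 0.64351415, -0.07918909,  0.09274401]), np.float64(0.0011838714250777514))
```

View pics/end.png

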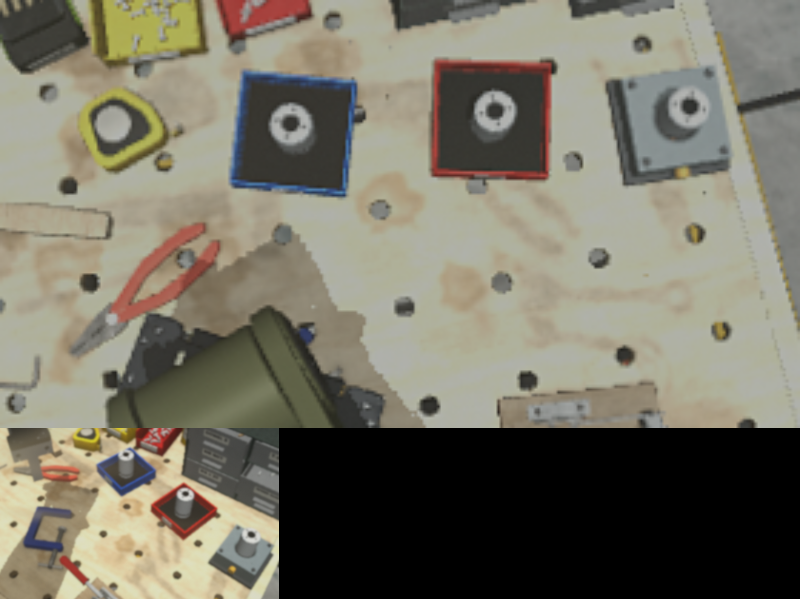

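All three hubs are upright in place: the tray hub tops are at z 0.071 and the fixture hub top at 0.093, so its centre is at about 0.059. The tape and pliers look untouched. Handing in.

```bash
python3 -c "
from station import ctrl
print(ctrl.hand_in())"
```

```text
the job is handed in; nothing more can be done
None
```

I handed the job in at about 28.6 s of the 72 s: the hollow hub (1.6 N) is in the red tray, the filled one (3.7 N) in the blue tray, and the solid one (7.7 N) was pressed onto the stop at about 21 N; all three are released and upright, the tape and pliers weren't touched, and hand-in returned no verdict.

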